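# Read the stamp on a tin with the light on and the lens in focus

## Robot

A 6-joint arm with a two-finger parallel gripper is mounted at the origin on a cart in front of the work surface, level with it; the furniture and walls round the work are solid. World frame = base frame: x ahead of the robot, y to its left, z up, the work surface at z = 0. Lengths are in m, angles in rad, forces in N, time in s.
With the tool pointing down it reaches from about 0.325 to 0.9 m from the base axis. Payload 3.5 kg.
Tool frame: the origin (TCP) lies on the centre line of the jaws, within the pads' length; the fingertips stand 22 mm ahead of it and the grasp point (between the pads) lies 3 mm ahead of it (r.finger_overhang is the distance from the TCP to the fingertips, in m); z points along the fingers, y is the direction in which the jaws open and shut (so a half turn about z gives the same grasp; the last joint's range is limited). The gripper opens to 85 mm and grips with 20 to 120 N. Pads are 22 mm wide; open, the fingers measure 114 mm over their backs; the gripper's body (76 mm by 85 mm) begins 54 mm behind the grasp point. The pads swing forward as they close: fully open they stand 13 mm farther back than shut.
Start: joints at [-1.342, 0.276, -0.026, 1.268, 0, 1.467], TCP at [0.204, -0.591, 0.253] pointing down, gripper open.
Joint ranges: [-3.12, 3.12], [-0.85, 1.88], [-1.08, 1.24], [-1.95, 2.15], [-1.57, 1.53], [-3.14, 3.14]. Speed limits (rad/s): [2.57, 2.57, 3.14, 3.14, 3.14, 3.14].

## Interface

Orientations are given as [roll, pitch, yaw] about the fixed x, y, z axes, in that order (R = Rz(yaw) Ry(pitch) Rx(roll)).
In Python, from plant import r, imaging gives the robot as it stands. The module is installed in compiled form; this text tells all that it offers.
- The arm moves only by the shell command python3 -m handwheel 'ROWS' [FORCE]. ROWS is JSON, a list of rows, each a list of 3 entries, a list of its own where there are three numbers: the turn, a rotation vector about the tool's x, y, z in degrees, then the shift along the tool's x, y, z in cm, then the opening, from 0 (shut) to 1 (fully open). In form: [[[wx, wy, wz], [x, y, z], hand], ...]. A call has 1 to 20 rows; each row shifts and turns the pose as measured when the row begins, along the tool's axes as they then stand; what a row does not reach is not made up. A row lasts 1/8 s, in which the tool goes at most 62.5 mm and 10.7 degrees, less where a joint would pass 70% of its speed; a pose out of reach is approached as far as the arm can. A call is refused whole if a number of a shift passes 6.25 or a number of a turn 10.7, either way. A call with a gripper value outside its range is refused whole. The fingers move at their own pace and stop on an object; FORCE is the grip in N (left out, the last holds). Time passes only in rows, so rows that do not move let the fingers close. It gives the time, the measured TCP pose, the force and the opening at its end, in the units of the state.
- r.read_state(): the state, without advancing time (a new reading comes with each control period).
- imaging.get_image(name): name is "side" or "top"; returns a dict with "pixels" (480x640x3 uint8, red, green, blue), "range_z" (480x640 float32, m along the optical axis (not along the pixel's ray), 0 where there is no reading), "mtx" (3x3 intrinsics, pixels), "distortion" ([k1, k2, p1, p2, k3] as OpenCV has them; the pictures are not rectified), "extrinsics" (4x4, takes a point from camera to world coordinates). Camera axes: x right, y down, z forward; pixel columns grow to the right and rows downward; lengths in m; the calibration is good to about 2 mm. A picture is of the moment at which its call begins.
- r.sign_off(): hands the job in, once; it reports no verdict.
The state is a dict: "clock": time; "joint_positions": joint angles; "joint_velocities": joint speeds; "effort": joint torques, N m; "ee_pos": TCP position; "orientation": TCP orientation; "ft_force": force on the tool from outside, world axes, zero at the start; "moment": the same for the moment, N m; "grip_width": opening from 0.0 (shut) to 1.0 (fully open).
Only numpy, scipy, OpenCV 4.12 (cv2) and the standard library are available. Lean on these libraries where they do the work, as an engineer would, in place of code of your own. Each camera call takes 0.05 s, during which the arm holds its last target.

## Task

First switch on the work light by pressing its blue plunger fully down to its stop and letting it spring back up; only then pick up the reading lens by its handle. Hold the lens level and still, centred above the lid of the tin on the aluminium reading stand, with the middle of the lens rim at the height of the middle of the red focus ring on the post, touching neither the tin nor the stand. Leave the tin, the red ring and the other things where they are, and finish while still holding the lens there: do not put it down or let go.

Things in the scene. Friction and masses are not known exactly. Their poses are not given: they have to be found in the camera images.
- lens_centre (a point): centre of the reading lens (loose, about 90 g): clear glass in a black round rim 70 mm across, 16 mm thick, with a dark wooden handle, lying flat. The point is in the glass, half-way through the rim's thickness, 8 mm above the worktop at the start. z is square to the glass (up at the start); the handle runs along -x and ends 147 mm from this point
- lens_grip (a point): middle of the good place to grip the lens, on its handle, 64 mm from the lens centre and near the balance point, half-way up. The wooden handle is 18 mm wide (y) and 16 mm high (z), flat-sided, and runs from 20 mm nearer the rim to 80 mm farther from it. Axes as for the lens centre
- tin_top (a point): centre of the lid of the tin to be read: a round tin with a red tomato picture, 75 mm across and 58 mm high, standing loose on the black rubber pad of the reading stand. The lid lies 68 mm above the worktop
- ring_mark (a point): centre of the red focus ring (28 mm across, 12 mm high, half-way up), held by friction on the upright steel post of the reading stand. Its height is the focal height and differs from run to run (135 to 185 mm above the worktop). x points from the pad to the post, z up
- plunger_top (a point): centre of the top face of the blue plunger head (30 mm across) of the fixed low grey work light. At rest 48 mm above the worktop; it travels 10 mm straight down to its stop against a spring (1.7 N, rising to 5 N at the stop) and springs back when released. x points to the white light bar, 80 mm away, 90 mm long, its top 84 mm above the worktop; z up
- plunger (a joint): travel of the blue plunger in m: 0 up, 0.010 fully down at its stop
- soup_tin_mid (a point): bystander: tall tin with a red and cream label, 57 mm across, 72 mm high; its middle
- fish_tin_mid (a point): bystander: flat oblong tin, teal lid, 63 x 105 x 26 mm; its middle
- mustard_jar_mid (a point): bystander: small glass jar with a white lid, 62 mm across, 99 mm high; its middle
- peg_mid (a point): bystander: wooden clothes peg, 15 x 72 x 12 mm, long in y; its middle
- tealight_mid (a point): bystander: tea light in a metal cup, 38 mm across, 15 mm high; its middle
- lens: the reading lens (origin under the lens centre, at the underside of the rim; axes as for the lens centre)
- tin: the tin to be read (origin at the centre of its underside, z up). Mind the room: wall cupboards hang about 0.46 m above the worktop from x = 0.6 m on, and at the far left, so keep the wrist in front of them when crossing over
- stand: the fixed reading stand: aluminium plate 170 x 110 x 8 mm with a black rubber pad (centre at x = -30 mm) for the tin and a 10 mm post (at x = +55 mm, roughly on the far side from the robot) that carries the red ring; the post's black knob tops out 215 mm above the worktop. Origin under the middle of the plate, z up
Things that resemble listed ones, but are neither listed nor needed, are in the scene too. What is shaped like the tin but green, pink or purple is not meant.

How it is judged:
On the way, in this order (a step that is already met when the one before it is completed fails the run):
1. the blue plunger is pressed down to its stop while the lens still lies on the worktop (value of joint plunger above 0.0088 m and height (world z) of lens_centre below 0.02 m), for 0.1 s.
2. the plunger is let go and has sprung back up, the lens still on the worktop (value of joint plunger below 0.002 m and height (world z) of lens_centre below 0.02 m), for 0.1 s.
3. the lens is lifted clear of the worktop in the gripper (height (world z) of lens_centre above 0.06 m and contact force between the fingers and lens above 0.5 N), for 0.2 s.
At the end, for the whole second after the job is handed in: Lens held still by the fingers alone: centre within 15 mm sideways of the lid's centre, within 9 mm of the red ring's height, tilt under 0.12 rad, touching neither tin nor stand; plunger up; tin moved under 15 mm, red ring under 5 mm, bystanders under 30 mm (horizontal distance between lens_centre and tin_top below 0.015 m and z of lens_centre in the frame of ring_mark between -0.009 and 0.009 m and angle between lens_centre's own z axis and vertical below 0.12 rad and linear speed of lens below 0.02 m/s and angular speed of lens below 0.15 rad/s and contact force between the fingers and lens above 0.5 N and contact force between lens and tin below 0.1 N and contact force between lens and stand below 0.1 N and value of joint plunger below 0.002 m and distance of tin_top from where it was at the start of the episode below 0.015 m and distance of ring_mark from where it was at the start of the episode below 0.005 m and distance of each of soup_tin_mid, fish_tin_mid, mustard_jar_mid, peg_mid, tealight_mid from where it was at the start of the episode below 0.03 m); the arm keeps its last pose, push and grip.
It fails at once if the lens knocks against the tin (contact force between lens and tin above 0.5 N).
It fails at once if the tin is shifted (distance of tin_top from where it was at the start of the episode above 0.02 m).
It fails at once if the red focus ring is shifted (distance of ring_mark from where it was at the start of the episode above 0.006 m).
It fails at once if a bystander is pushed away (distance of any of soup_tin_mid, fish_tin_mid, mustard_jar_mid, peg_mid, tealight_mid from where it was at the start of the episode above 0.04 m).
It also fails if it takes over 67 s, if anything falls off the work surface, if the arm or the gripper's body presses on something with over 40 N, if the wrist force passes 120 N, or if a joint passes its speed limit or range.

## Working session

There is one attempt and no reset: what is moved stays moved. The work goes in short steps, Python scripts to look and compute and a shell command to move; the robot and the scene stay as the last step left them, time stands still between calls to the robot, and variables do not carry over. Pictures are saved under pics/ and viewed, and the job is handed in when it is done.

```bash
mkdir -p pics; python3 - <<'E'
from plant import r, imaging
import cv2, numpy as np
print(r.read_state(), r.finger_overhang)
for n in ("side","top"):
    d=imaging.get_image(n); np.savez(f"{n}0.npz",**d)
    cv2.imwrite(f"pics/{n}0.png",d["pixels"][:,:,::-1]); print(n,d["mtx"],d["distortion"],d["extrinsics"],(d["range_z"]>0).mean())
E
```

```text
{'clock': 0.0, 'joint_positions': array([-1.34242448e+00,  2.77144635e-01, -2.79114552e-02,  1.26801442e+00,
       -2.29532503e-05,  1.46739883e+00]), 'joint_velocities': array([ 1.29433130e-04,  8.01655097e-04,  5.33311196e-05,  1.01447686e-03,
       -3.75813085e-04,  2.08449482e-03]), 'effort': array([ 1.77007863e-03, -4.45508838e+01,  2.95202261e+01,  1.64824555e-02,
       -2.09330869e-05, -1.39745522e-07]), 'ee_pos': array([ 0.20338843, -0.59018836,  0.25213803]), 'orientation': array([-3.13932824e+00, -2.11895647e-04,  3.31769128e-01]), 'ft_force': array([0.27228873, 0.06859667, 0.77636398]), 'moment': array([0.040799  , 0.03725093, 0.01912495]), 'grip_width': 1.0014015090575783} 0.022
side [[438.26196842   0.         321.97673279]
 [  0.         438.26196842 242.58870558]
 [  0.           0.           1.        ]] [-0.04559865  0.          0.          0.          0.        ] [[ 0.9770734  -0.11768355  0.17742084  0.35127083]
 [-0.21257911 -0.49333281  0.84346479 -0.79307753]
 [-0.01173441 -0.86184298 -0.50703943  0.5964691 ]
 [ 0.          0.          0.          1.        ]] 0.9767740885416667
top [[578.76051812   0.         324.98639179]
 [  0.         578.76051812 247.28485747]
 [  0.           0.           1.        ]] [-0.09152309  0.          0.          0.          0.        ] [[-5.77631162e-02 -8.87982379e-01  4.56235374e-01 -1.93607541e-01]
 [-9.98329984e-01  5.17517803e-02 -2.56709202e-02  5.00863004e-02]
 [-8.15668123e-04 -4.56956286e-01 -8.89488778e-01  1.46854452e+00]
 [ 0.00000000e+00  0.00000000e+00  0.00000000e+00  1.00000000e+00]] 0.9958919270833333
```

View pics/side0.png

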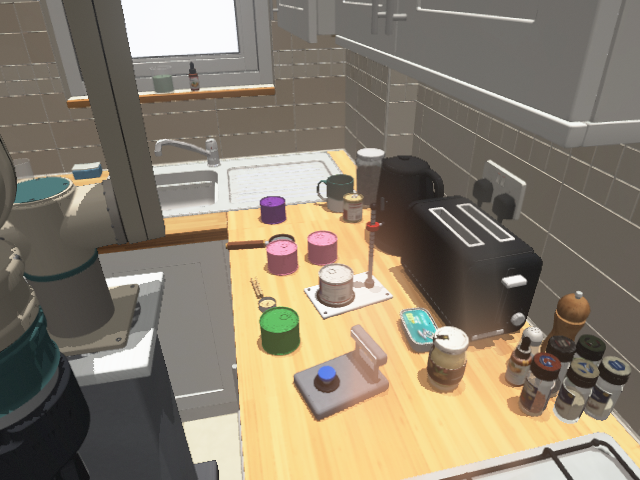

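View pics/top0.png

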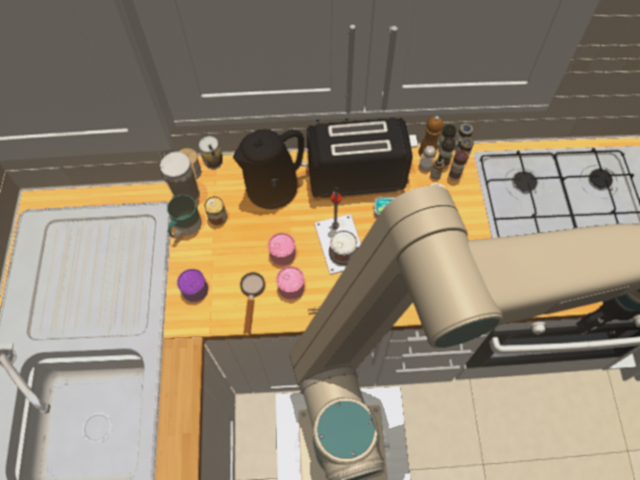

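```bash
python3 - <<'E'
import cv2
a=cv2.imread("pics/side0.png")[190:420,220:480]; cv2.imwrite("pics/s0c.png",cv2.resize(a,None,fx=2.6,fy=2.6,interpolation=cv2.INTER_CUBIC))
a=cv2.imread("pics/top0.png")[170:350,160:460]; cv2.imwrite("pics/t0c.png",cv2.resize(a,None,fx=2.6,fy=2.6,interpolation=cv2.INTER_CUBIC))
E
```

```text
(no output)
```

View pics/s0c.png

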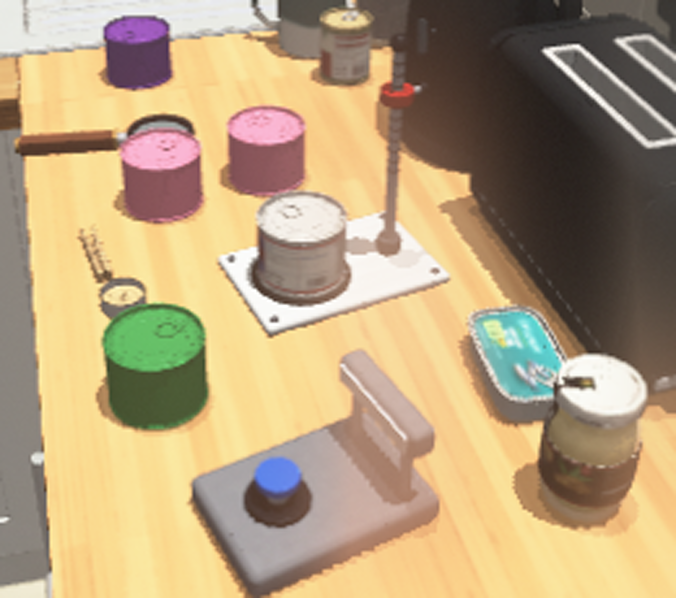

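View pics/t0c.png

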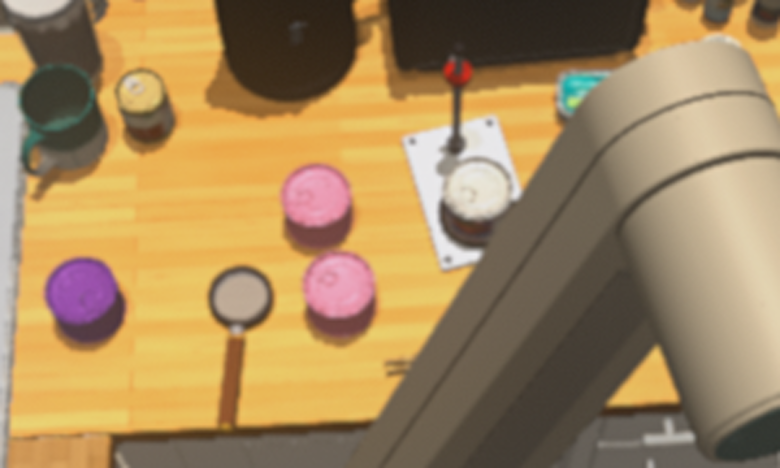

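```bash
cat > h.py <<'E'
import numpy as np, cv2
def ray(d,uv):
    p=cv2.undistortPoints(np.array([[uv]],float),d["mtx"],d["distortion"])[0,0]
    E=d["extrinsics"]; return E[:3,3],E[:3,:3]@np.array([p[0],p[1],1])
def onz(d,uv,z):
    o,v=ray(d,uv); return o+v*(z-o[2])/v[2]
def tri(d1,u1,d2,u2):
    o1,v1=ray(d1,u1);o2,v2=ray(d2,u2)
    s=np.linalg.lstsq(np.c_[v1,-v2],o2-o1,rcond=None)[0]
    a,b=o1+s[0]*v1,o2+s[1]*v2
    return (a+b)/2,np.linalg.norm(a-b)
def world(d):
    h,w=d["range_z"].shape
    g=np.stack(np.meshgrid(np.arange(w),np.arange(h)),-1).reshape(-1,1,2).astype(float)
    p=cv2.undistortPoints(g,d["mtx"],d["distortion"])[:,0]
    P=np.c_[p,np.ones(len(p))]*d["range_z"].reshape(-1,1); E=d["extrinsics"]
    return (P@E[:3,:3].T+E[:3,3]).reshape(h,w,3)
def blob(m,box):
    x0,y0,x1,y1=box; k=np.zeros(m.shape,np.uint8); k[y0:y1,x0:x1]=m[y0:y1,x0:x1]
    n,l,s,c=cv2.connectedComponentsWithStats(k.astype(np.uint8)); i=1+np.argmax(s[1:,4]); return c[i],s[i],l==i
E
python3 - <<'E'
from h import *
S=dict(np.load("side0.npz"));T=dict(np.load("top0.npz"))
np.set_printoptions(precision=4,suppress=True)
f=lambda d:[d["pixels"][:,:,i].astype(int) for i in range(3)]
WS,WT=world(S),world(T)
R,G,B=f(S)
c,s,m=blob((B>R+60)&(B>G+50),(300,350,350,400)); print("plunger",c,s,onz(S,c,.047)); print(np.median(WS[m],0))
c1,s1,m1=blob((R>G+80)&(R>B+80),(360,215,385,240)); print(c1,s1)
R,G,B=f(T)
c2,s2,m2=blob((R>G+80)&(R>B+80),(325,185,345,205)); print(c2,s2)
print("ring",tri(S,c1,T,c2)); print(np.median(WS[m1],0),np.median(WT[m2],0))
# height band lens/tin from depth
for n,d,W,box in (("top",T,WT,(320,225,362,262)),("side",S,WS,(310,255,365,310))):
    x0,y0,x1,y1=box; m=np.zeros(W.shape[:2],bool); m[y0:y1,x0:x1]=1
    m&=(abs(W[...,2]-.068)<.008); q=W[m]; print(n,"lid",m.sum(),q.min(0),q.max(0),(q.min(0)+q.max(0))/2, cv2.minEnclosingCircle(q[:,:2].astype(np.float32)))
# lens rim dark, top
R,G,B=f(T); mx=np.maximum(np.maximum(R,G),B)
c,s,m=blob(mx<75,(235,265,272,300)); print("rim",c,s)
ys,xs=np.nonzero(m); e=cv2.fitEllipse(cv2.convexHull(np.c_[xs,ys].astype(np.int32))); print(e,onz(T,e[0],.014))
c,s,m=blob((R-B>40)&(R<150),(235,296,262,345)); print("handle",c,s); ys,xs=np.nonzero(m)
print([onz(T,(u,v),.014) for u,v in ((xs[ys<ys.min()+4].mean(),ys.min()),(c[0],c[1]),(xs[ys>ys.max()-4].mean(),ys.max()))])
E
```

```text
plunger [326.2448 372.224 ] [318 366  18  14 192] [ 0.4607 -0.2927  0.047 ]
[ 0.4609 -0.2921  0.0462]
[373.9062 224.6562] [367 222  12   5  32]
[336.04 197.3 ] [331 194  11   8  50]
ring (array([ 0.6238, -0.0255,  0.1631]), np.float64(0.0008980799903170847))
[ 0.6246 -0.0307  0.1659] [ 0.6187 -0.0274  0.1676]
top lid 522 [ 0.4988 -0.0767  0.06  ] [ 0.5762 -0.0041  0.076 ] [ 0.5375 -0.0404  0.068 ] ((0.5382552742958069, -0.04002320393919945), 0.03967129811644554)
side lid 635 [ 0.5001 -0.0811  0.0601] [ 0.5748 -0.003   0.0695] [ 0.5374 -0.042   0.0648] ((0.5378954410552979, -0.04201248288154602), 0.03914894908666611)Traceback (most recent call last):
  File "<stdin>", line 18, in <module>
  File "h.py", line 20, in blob
    n,l,s,c=cv2.connectedComponentsWithStats(k.astype(np.uint8)); i=1+np.argmax(s[1:,4]); return c[i],s[i],l==i
                                                                      ~~~~~~~~~^^^^^^^^^
    return _wrapfunc(a, 'argmax', axis=axis, out=out, **kwds)
    return bound(*args, **kwds)
ValueError: attempt to get argmax of an empty sequence
```

```bash
python3 - <<'E'
from h import *
S=dict(np.load("side0.npz"));T=dict(np.load("top0.npz"))
np.set_printoptions(precision=4,suppress=True)
f=lambda d:[d["pixels"][:,:,i].astype(int) for i in range(3)]
WS,WT=world(S),world(T)
R,G,B=f(S)
for k in (1.5,1.8,2.2,3):
    c1,s1,m1=blob((R>G*k)&(R>B*k)&(R>50),(360,215,385,240))
    r,g,b=f(T);c2,s2,m2=blob((r>g*k)&(r>b*k)&(r>50),(322,180,350,212))
    cen=lambda s:(s[0]+(s[2]-1)/2,s[1]+(s[3]-1)/2)
    print(k,s1,s2,tri(S,c1,T,c2),tri(S,cen(s1),T,cen(s2))[0])
    print(WS[m1][:,2].min(),WS[m1][:,2].max())
print(S["pixels"][218:236,373,0],S["pixels"][218:236,373,1])
R,G,B=f(T); mx=np.maximum(np.maximum(R,G),B)
print(mx[268:302:2,236:272:2])
c,s,m=blob((R-B>30)&(R<170),(235,298,262,345)); print("handle",c,s)
a=T["pixels"][255:350,215:310,::-1]; cv2.imwrite("pics/lens.png",cv2.resize(a,None,fx=6,fy=6,interpolation=cv2.INTER_NEAREST))
a=S["pixels"][205:245,350:400,::-1]; cv2.imwrite("pics/ring.png",cv2.resize(a,None,fx=10,fy=10,interpolation=cv2.INTER_NEAREST))
E
```

```text
1.5 [366 221  14  11 110] [330 193  13  11 108] (array([ 0.6224, -0.0251,  0.16  ]), np.float64(0.00247190524018122)) [ 0.6218 -0.0254  0.1608]
0.0376408553002906 0.17307272987888522
1.8 [367 222  12   8  57] [330 193  12  10  83] (array([ 0.6226, -0.0247,  0.162 ]), np.float64(0.0003755469010051994)) [ 0.6225 -0.0241  0.1615]
0.06899709644297736 0.16765897982000377
2.2 [367 222  12   5  31] [330 194  12   9  67] (array([ 0.6237, -0.0249,  0.1624]), np.float64(0.0024706963296572235)) [ 0.6211 -0.0239  0.1641]
0.06899709644297736 0.16765897982000377Traceback (most recent call last):
  File "<stdin>", line 8, in <module>
  File "h.py", line 20, in blob
    n,l,s,c=cv2.connectedComponentsWithStats(k.astype(np.uint8)); i=1+np.argmax(s[1:,4]); return c[i],s[i],l==i
                                                                      ~~~~~~~~~^^^^^^^^^
    return _wrapfunc(a, 'argmax', axis=axis, out=out, **kwds)
    return bound(*args, **kwds)
ValueError: attempt to get argmax of an empty sequence
```

```bash
python3 - <<'E'
from h import *
S=dict(np.load("side0.npz"));T=dict(np.load("top0.npz"))
np.set_printoptions(precision=4,suppress=True)
f=lambda d:[d["pixels"][:,:,i].astype(int) for i in range(3)]
R,G,B=f(T); mx=np.maximum(np.maximum(R,G),B)
print(mx[268:302:2,236:272:2])
c,s,m=blob((R-B>20)&(R<180),(235,298,262,345)); print("handle",c,s)
a=T["pixels"][255:350,215:310,::-1]; cv2.imwrite("pics/lens.png",cv2.resize(a,None,fx=6,fy=6,interpolation=cv2.INTER_NEAREST))
a=S["pixels"][205:245,350:400,::-1]; cv2.imwrite("pics/ring.png",cv2.resize(a,None,fx=10,fy=10,interpolation=cv2.INTER_NEAREST))
E
```

```text
[[235 235 235 236 235 235 235 236 235 235 235 235 235 235 236 236 235 236]
 [235 235 235 235 236 236 236 235 235 235 236 236 235 235 235 235 235 235]
 [235 235 235 235 236 230 208 170 150 151 181 219 235 236 235 235 235 235]
 [235 235 235 235 206 137 100 100 112 109  98 111 180 230 236 235 235 235]
 [235 235 235 199 113 109 147 165 176 176 164 134 101 164 233 235 235 235]
 [234 236 223 118 109 161 186 191 189 190 189 186 152 109 205 236 235 235]
 [235 236 194 101 160 188 190 190 189 189 188 190 185 125 170 235 235 236]
 [235 234 150 121 184 190 190 189 190 189 189 189 190 151 132 231 235 235]
 [235 234 138 137 189 190 190 190 189 190 190 190 191 154 121 231 235 235]
 [235 234 151 136 190 191 191 191 191 190 190 191 186 132 124 231 235 234]
 [235 235 177 110 180 191 190 190 189 189 191 188 157  93 148 233 235 234]
 [235 236 214 101 136 179 189 191 190 191 185 155 102  96 200 235 235 235]
 [235 236 233 169  88 109 146 161 163 159 128  94  82 156 233 236 235 235]
 [235 235 236 228 164  93  88 116 112  87  79  99 161 230 236 235 235 235]
 [235 235 235 236 234 198 150 184 162 120 156 213 234 236 235 235 235 235]
 [235 234 235 235 236 232 194 196 194 212 234 236 235 234 234 234 234 234]
 [235 235 235 235 235 224 167 158 162 199 236 235 234 234 234 234 234 234]]
handle [248.4015 328.9091] [235 300  27  45 528]
```

View pics/lens.png

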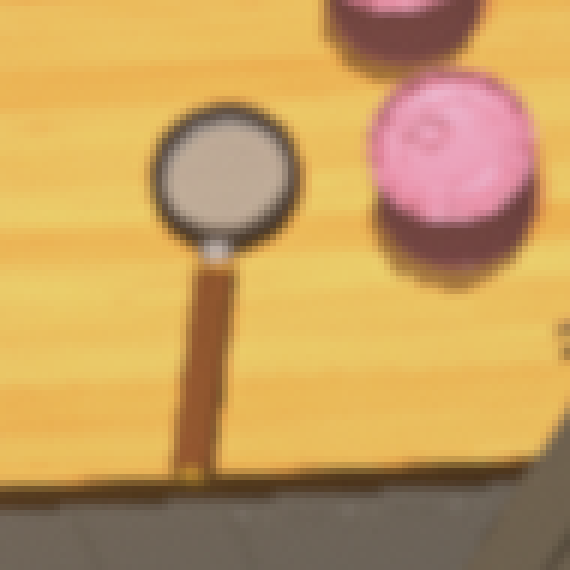

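View pics/ring.png

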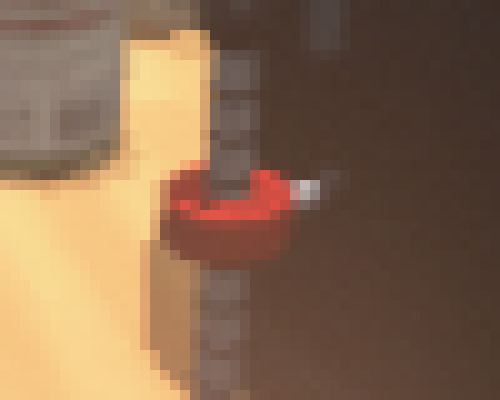

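```bash
python3 - <<'E'
from h import *
T=dict(np.load("top0.npz")); np.set_printoptions(precision=4,suppress=True)
p=lambda a,b:(a/6+215-.5,b/6+255-.5)
c=onz(T,p(227,177.5),.011); a=onz(T,p(214,266),.016); b=onz(T,p(194,470),.016)
print(c,a,b,np.linalg.norm(a-c),np.linalg.norm(b-c))
for q in (a,b):
    d=c-q; print(np.degrees(np.arctan2(d[1],d[0])))
d=a-b;print(np.degrees(np.arctan2(d[1],d[0])))
d=(c-b)[:2];d/=np.linalg.norm(d);print("grip",c[:2]-.064*d)
S=dict(np.load("side0.npz"))
print(onz(S,(279.5,240),.012))
WT=world(T)
for n,(u,v) in dict(pink1=(290,278),pink2=(282,245),purple=(192,282),yellow=(215,205)).items(): print(n,WT[v,u])
E
```

```text
[0.4522 0.2138 0.011 ] [0.4067 0.2192 0.016 ] [0.3107 0.2281 0.016 ] 0.04600517138290735 0.14226254057834753
-6.772341080991627
-5.773928271451192
-5.300551147356945
grip [0.3885 0.2203]
[0.4486 0.2187 0.012 ]
pink1 [0.445  0.1081 0.0542]
pink2 [0.5442 0.1269 0.0573]
purple [0.4471 0.3705 0.0566]
yellow [0.6753 0.3128 0.0717]
```

```bash
cat > go.py <<'E'
import sys,numpy as np
from scipy.spatial.transform import Rotation as Q
from plant import r
np.set_printoptions(precision=4,suppress=True)
s=r.read_state(); p=s["ee_pos"]; R=Q.from_euler("xyz",s["orientation"])
t=np.array([float(v) for v in sys.argv[1:4]])
print("clock",s["clock"],"tcp",p,"rpy",s["orientation"],"F",s["ft_force"],"grip",s["grip_width"])
print("shift cm",R.inv().apply(t-p)*100)
if len(sys.argv)>4:
    D=Q.from_euler("xyz",[np.pi,0,float(sys.argv[4])]); print("turn deg",(R.inv()*D).as_rotvec(degrees=True))
E
python3 go.py .461 -.2925 .11 1.0
```

```text
clock 0.1 tcp [ 0.2034 -0.5903  0.2523] rpy [-3.1396 -0.0002  0.3318] F [-0.5319 -0.4543  0.0246] grip 1.0009245742311357
shift cm [ 34.0501 -19.7336  14.2712]
turn deg [ -0.1083  -0.0488 -38.2841]
```

```bash
python3 -m handwheel '[[[0,0,0],[3.4,-2,0],0],[[0,0,0],[3.4,-2,0],0],[[0,0,0],[3.4,-2,0],0],[[0,0,0],[3.4,-2,0],0],[[0,0,0],[3.4,-2,0],0],[[0,0,0],[3.4,-2,1],0],[[0,0,0],[3.4,-2,2],0],[[0,0,0],[3.4,-2,3],0]]'; python3 go.py .461 -.2925 .085 1.0
```

```text
clock: 1.1
ee_pos: [0.4133, -0.3453, 0.19]
orientation: [-3.14, -0.002, 0.326]
ft_force: [0.9, -0.7, 0.0]
grip_width: -0.0
clock 1.1 tcp [ 0.4133 -0.3453  0.19  ] rpy [-3.1397 -0.0018  0.3258] F [ 0.9422 -0.6892  0.0002] grip -0.00023069785425847885
shift cm [ 6.1886 -3.4547 10.518 ]
turn deg [ -0.067   -0.1379 -38.6287]
```

```bash
python3 -m handwheel '[[[0,0,0],[3.2,-1.8,3],0],[[0,0,0],[2.8,-1.6,3],0],[[0,0,0],[0,0,2.5],0],[[0,0,0],[0,0,0],0]]'; python3 go.py .461 -.2925 .075 ;python3 - <<'E'
from plant import imaging
import cv2
for n in ("side","top"): 
    d=imaging.get_image(n)["pixels"][:,:,::-1]; cv2.imwrite(f"pics/{n}1.png",d if n=="top" else cv2.resize(d[290:420,270:430],None,fx=4,fy=4))
E
```

```text
clock: 1.6
ee_pos: [0.4594, -0.2867, 0.0989]
orientation: [-3.133, 0.002, 0.331]
ft_force: [-0.6, 0.2, -0.1]
grip_width: 0.003
clock 1.6 tcp [ 0.4594 -0.2867  0.0989] rpy [-3.133   0.0019  0.3307] F [-0.6452  0.1623 -0.145 ] grip 0.0031949422818974447
shift cm [-0.0317  0.6195  2.3873]
```

View pics/side1.png

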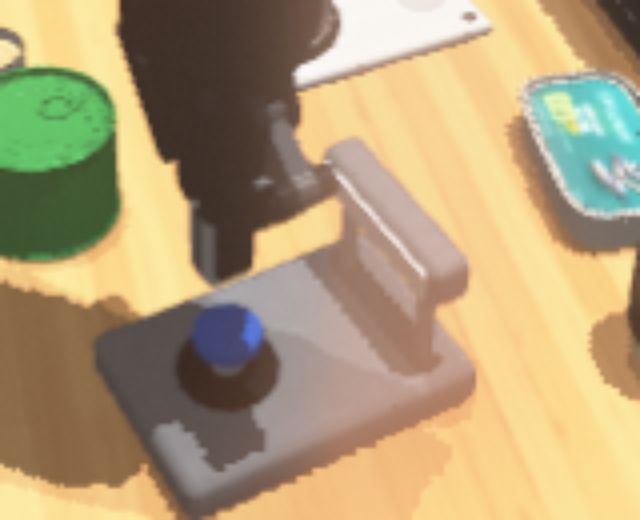

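```bash
python3 -m handwheel '[[[0,0,0],[0,0.6,1],0],[[0,0,0],[0,0,1.2],0],[[0,0,0],[0,0,0.8],0],[[0,0,0],[0,0,0.8],0]]'; python3 go.py .461 -.2925 .059
```

```text
clock: 2.2
ee_pos: [0.4651, -0.298, 0.0649]
orientation: [3.139, -0.005, 0.327]
ft_force: [0.7, -0.2, 4.0]
grip_width: -0.001
clock 2.2 tcp [ 0.4651 -0.298   0.0649] rpy [ 3.1393 -0.0052  0.3273] F [ 0.6934 -0.1761  3.9738] grip -0.0009240480085804743
shift cm [-0.2157 -0.6571  0.5899]
```

```bash
python3 -m handwheel '[[[0,0,0],[-0.1,-0.3,0.4],0],[[0,0,0],[0,0,0.2],0],[[0,0,0],[0,0,0.1],0]]'; python3 go.py .461 -.2925 .059
```

```text
clock: 2.58
ee_pos: [0.4643, -0.2968, 0.0599]
orientation: [3.136, -0.006, 0.327]
ft_force: [-2.6, 1.2, 11.0]
grip_width: 0.0
clock 2.575 tcp [ 0.4643 -0.2968  0.0599] rpy [ 3.136  -0.0061  0.3271] F [-2.5773  1.1575 10.9918] grip 0.00014939621190156646
shift cm [-0.1767 -0.5123  0.0906]
```

```bash
python3 -m handwheel '[[[0,0,0],[0,0,0.1],0],[[0,0,0],[0,0,0.1],0]]'; python3 - <<'E'
from plant import imaging
import cv2
d=imaging.get_image("side")["pixels"][:,:,::-1]; cv2.imwrite("pics/side2.png",cv2.resize(d[290:420,270:430],None,fx=4,fy=4))
E
python3 -m handwheel '[[[0,0,0],[0,0,-2],0],[[0,0,0],[0,0,-4],0],[[0,0,0],[0,0,-5],0],[[0,0,0],[0,0,-5],0.3]]'; python3 - <<'E'
from plant import imaging
import cv2,numpy as np
from h import *
d=imaging.get_image("side");x=d["pixels"].astype(int);R,G,B=x[...,0],x[...,1],x[...,2]
c,s,m=blob((B>R+60)&(B>G+50),(300,350,350,400)); print("plunger",c,s)
E
python3 go.py .3885 .220 .2 3.04
```

```text
clock: 2.82
ee_pos: [0.4643, -0.2968, 0.06]
orientation: [3.135, -0.006, 0.327]
ft_force: [-2.0, -0.1, 7.7]
grip_width: 0.001
clock: 3.38
ee_pos: [0.4585, -0.2915, 0.2177]
orientation: [-3.133, 0.002, 0.328]
ft_force: [0.8, -1.0, -0.7]
grip_width: 0.201
plunger [326.49438202 372.33707865] [319 366  17  14 178]
clock 3.425 tcp [ 0.4617 -0.2941  0.2254] rpy [ 3.14   -0.0042  0.3281] F [ 2.04   -1.8494  4.7613] grip 0.2836946162682371
shift cm [  9.6264 -51.0287   2.4972]
turn deg [   0.3494    0.0524 -155.3782]
```

View pics/side2.png

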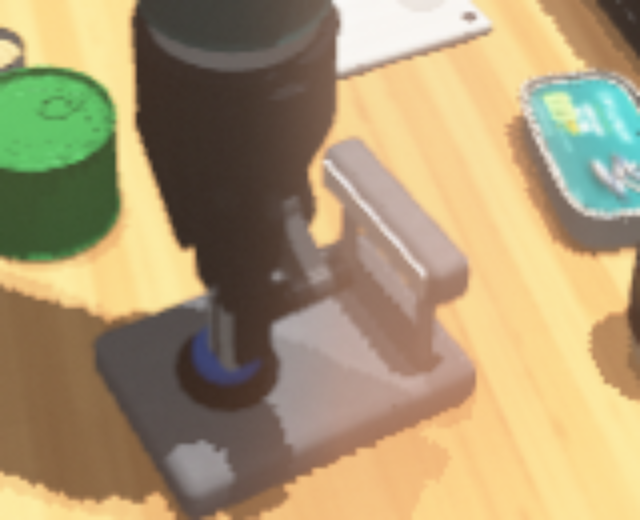

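```bash
python3 -m handwheel '[[[0,0,-10.5],[0,0,-0.2],1],[[0,0,-10.5],[0,0,-0.2],1],[[0,0,-10.5],[0,0,-0.2],1],[[0,0,-10.5],[0,0,-0.2],1],[[0,0,-10.5],[0,0,-0.2],1],[[0,0,-10.5],[0,0,-0.2],1],[[0,0,-10.5],[0,0,0],1],[[0,0,-10.5],[0,0,0],1],[[0,0,-10.5],[0,0,0],1],[[0,0,-10.5],[0,0,0],1],[[0,0,-10.5],[0,0,0],1],[[0,0,-10.5],[0,0,0],1],[[0,0,-10.5],[0,0,0],1],[[0,0,-10.5],[0,0,0],1]]'; python3 go.py .3885 .220 .2 3.04
```

```text
clock: 5.18
ee_pos: [0.4547, -0.285, 0.2294]
orientation: [3.128, -0.012, 2.955]
ft_force: [-0.7, -0.6, -0.1]
grip_width: 1.001
clock 5.175 tcp [ 0.4547 -0.285   0.2294] rpy [ 3.1279 -0.0117  2.9552] F [-0.6859 -0.6127 -0.109 ] grip 1.0007390510354108
shift cm [15.8288 48.3483  3.7823]
turn deg [ 0.8102 -0.634  -4.8604]
```

```bash
python3 -m handwheel '[[[0.8,-0.6,-4.8],[1.5,5,0],1],[[0,0,0],[1.2,5.2,0],1],[[0,0,0],[1.2,5.2,0],1],[[0,0,0],[1.2,5.2,0],1],[[0,0,0],[1.2,5.2,0],1],[[0,0,0],[1.2,5.2,0],1],[[0,0,0],[1.2,5.2,0],1],[[0,0,0],[1.2,5.2,0],1],[[0,0,0],[1.2,5.2,0],1]]'; python3 go.py .3885 .220 .2 3.04
```

```text
clock: 6.3
ee_pos: [0.3884, 0.2032, 0.2257]
orientation: [3.138, -0.008, 3.036]
ft_force: [1.0, 0.5, 0.5]
grip_width: 1.003
clock 6.3 tcp [0.3884 0.2032 0.2257] rpy [ 3.1381 -0.008   3.036 ] F [0.989  0.5082 0.4964] grip 1.0025094870748485
shift cm [0.1451 1.6672 2.5733]
turn deg [ 0.2031 -0.4575 -0.2306]
```

```bash
python3 -m handwheel '[[[0.2,-0.4,-0.2],[0.1,1.6,3],1],[[0,0,0],[0,0,4],1],[[0,0,0],[0,0,4],1],[[0,0,0],[0,0,0],1]]'; python3 go.py .3885 .220 .025 3.04
python3 - <<'E'
from plant import imaging
import cv2
d=imaging.get_image("side")["pixels"][:,:,::-1]; cv2.imwrite("pics/side3.png",cv2.resize(d[160:310,190:350],None,fx=4,fy=4))
d=imaging.get_image("top")["pixels"][:,:,::-1]; cv2.imwrite("pics/top3.png",cv2.resize(d[220:370,180:340],None,fx=4,fy=4))
E
```

```text
clock: 6.8
ee_pos: [0.3852, 0.224, 0.1121]
orientation: [3.141, -0.003, 3.049]
ft_force: [-0.3, 0.3, -0.1]
grip_width: 0.999
clock 6.8 tcp [0.3852 0.224  0.1121] rpy [ 3.1411 -0.0032  3.0493] F [-0.2848  0.3044 -0.0603] grip 0.9988882804020389
shift cm [-0.3965 -0.3762  8.7063]
turn deg [ 0.0275 -0.1824  0.5322]
```

View pics/side3.png

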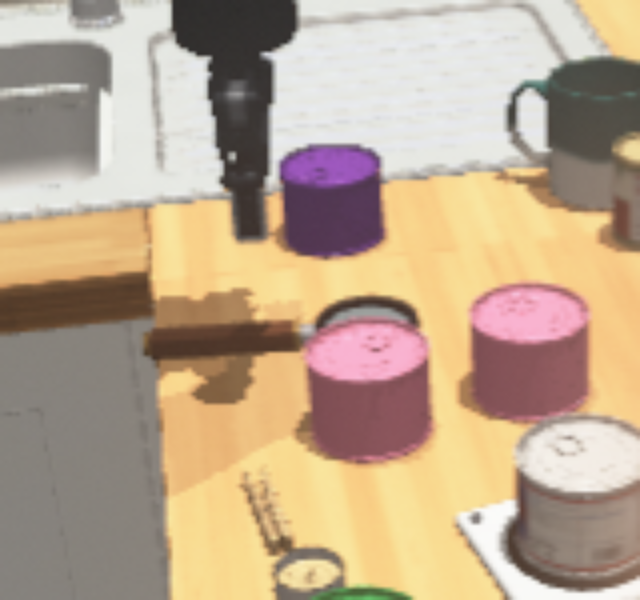

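View pics/top3.png

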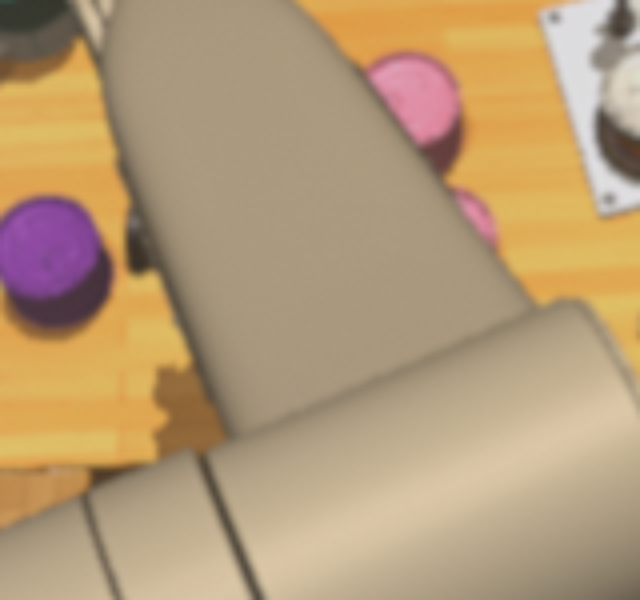

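```bash
python3 -m handwheel '[[[0,0,0.3],[-0.3,-0.3,3],1],[[0,0,0],[0,0,3],1],[[0,0,0],[0,0,2],1],[[0,0,0],[0,0,0],1]]'; python3 go.py .3885 .220 .025 3.04
```

```text
clock: 7.4
ee_pos: [0.4011, 0.2251, 0.0426]
orientation: [3.129, 0.02, 3.042]
ft_force: [-0.3, 1.3, 0.5]
grip_width: 1.001
clock 7.4 tcp [0.4011 0.2251 0.0426] rpy [3.1292 0.0199 3.0419] F [-0.3182  1.3401  0.5113] grip 1.0008069949090213
shift cm [ 1.2387 -0.654   1.7285]
turn deg [0.7088 1.1378 0.1167]
```

```bash
python3 -m handwheel '[[[0.7,1.1,0.1],[1.2,-0.5,0.6],1],[[0,0,0],[0,0,0],1]]'; python3 go.py .3885 .220 .025 3.04
```

```text
clock: 7.65
ee_pos: [0.3905, 0.222, 0.039]
orientation: [3.14, 0.004, 3.04]
ft_force: [0.0, 0.1, 0.3]
grip_width: 1.003
clock 7.65 tcp [0.3905 0.222  0.039 ] rpy [3.1399 0.0039 3.0398] F [0.0439 0.148  0.343 ] grip 1.002588650933771
shift cm [ 0.1878 -0.2194  1.3954]
turn deg [ 0.0993  0.2229 -0.0116]
```

```bash
python3 -m handwheel '[[[0.1,0.2,0],[0.2,-0.2,0.7],1],[[0,0,0],[0,0,0.6],1],[[0,0,0],[0,0,0],0.6],[[0,0,0],[0,0,0],0.5]]'; python3 go.py .3885 .220 .025 3.04
```

```text
clock: 8.15
ee_pos: [0.3894, 0.2206, 0.0264]
orientation: [3.14, 0.003, 3.04]
ft_force: [-0.9, 0.6, 1.0]
grip_width: 0.599
clock 8.15 tcp [0.3894 0.2206 0.0264] rpy [3.1403 0.0028 3.0399] F [-0.9051  0.5527  0.9937] grip 0.5988975383311164
shift cm [ 0.0862 -0.0701  0.1384]
turn deg [ 0.072   0.1612 -0.0055]
```

```bash
python3 -m handwheel '[[[0,0,0],[0,0,0.1],0.3],[[0,0,0],[0,0,0],0.2],[[0,0,0],[0,0,0],0],[[0,0,0],[0,0,0],0],[[0,0,0],[0,0,0],0],[[0,0,0],[0,0,0],0]]' 50; python3 go.py .3885 .220 .1 3.04
```

```text
clock: 8.9
ee_pos: [0.3897, 0.2208, 0.0256]
orientation: [3.14, 0.003, 3.04]
ft_force: [0.1, -0.5, 0.6]
grip_width: 0.192
clock 8.9 tcp [0.3897 0.2208 0.0256] rpy [3.1401 0.0032 3.0399] F [ 0.1223 -0.473   0.6246] grip 0.19235870825018475
shift cm [ 0.0875 -0.0759 -7.4441]
turn deg [ 0.0855  0.1827 -0.0034]
```

```bash
python3 -m handwheel '[[[0,0,0],[0,0,-1],0],[[0,0,0],[0,0,-2],0],[[0,0,0],[0,0,-3],0],[[0,0,0],[0,0,-3],0],[[0,0,0],[0,0,-3],0],[[0,0,0],[0,0,-2.5],0],[[0,0,0],[0,0,-1.5],0],[[0,0,0],[0,0,0],0]]' 60; python3 go.py .47 -.04 .186 3.04
python3 - <<'E'
from plant import imaging
import cv2
d=imaging.get_image("side")["pixels"][:,:,::-1]; cv2.imwrite("pics/side4.png",cv2.resize(d[120:310,190:400],None,fx=3,fy=3))
E
```

```text
clock: 9.9
ee_pos: [0.3873, 0.2198, 0.1925]
orientation: [3.141, 0.001, 3.04]
ft_force: [1.0, 0.2, -0.8]
grip_width: 0.184
clock 9.9 tcp [0.3873 0.2198 0.1925] rpy [3.1411 0.0014 3.04  ] F [ 0.9587  0.2389 -0.7744] grip 0.18394474753595785
shift cm [-10.8638 -25.0071   0.6582]
turn deg [ 0.0274  0.0819 -0.0016]
```

View pics/side4.png

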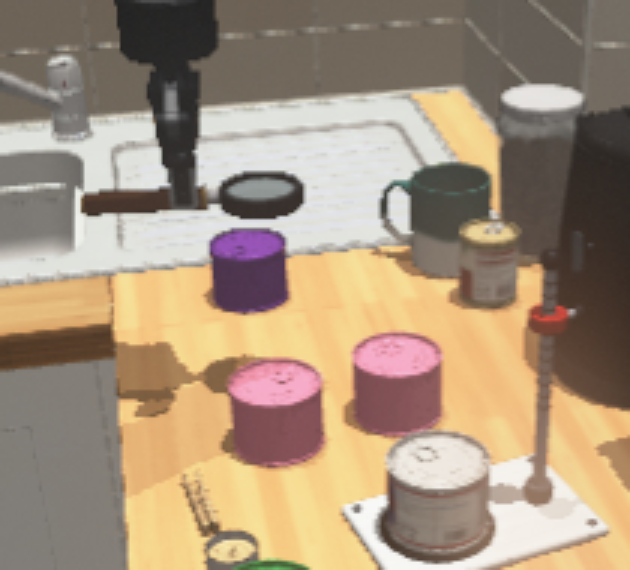

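```bash
python3 -m handwheel '[[[0,0,0],[-0.5,-2,0],0],[[0,0,0],[-1,-2.5,0],0],[[0,0,0],[-1,-2.5,0],0],[[0,0,0],[-1,-2.5,0],0],[[0,0,0],[-1,-2.5,0],0],[[0,0,0],[-1,-2.5,0],0],[[0,0,0],[-1,-2,0],0],[[0,0,0],[-1,-2,0],0],[[0,0,0],[-1,-1.5,0],0],[[0,0,0],[0,0,0],0]]'; python3 go.py .474 -.035 .18 3.04
```

```text
clock: 11.2
ee_pos: [0.4428, 0.0051, 0.1768]
orientation: [-3.138, -0.027, 3.041]
ft_force: [-0.3, -0.6, -1.1]
grip_width: 0.191
clock 11.2 tcp [0.4428 0.0051 0.1768] rpy [-3.1377 -0.0268  3.0414] F [-0.3487 -0.615  -1.0647] grip 0.1910650988029601
shift cm [-3.4928 -3.6808 -0.4016]
turn deg [-0.2231 -1.5379  0.0849]
```

```bash
python3 -m handwheel '[[[-0.2,-1.5,0],[-0.8,-1,-0.3],0],[[0,0,0],[-0.9,-1,0],0],[[0,0,0],[-0.8,-0.9,0],0],[[0,0,0],[-0.5,-0.5,0],0],[[0,0,0],[0,0,0],0],[[0,0,0],[0,0,0],0]]'; python3 go.py .474 -.035 .1785 3.04
python3 - <<'E'
from plant import imaging
import cv2,numpy as np
for n in ("side","top"):
    d=imaging.get_image(n); np.savez(f"{n}5.npz",**d); d=d["pixels"][:,:,::-1]
    d=d[190:320,290:420] if n=="side" else d[160:300,270:420]
    cv2.imwrite(f"pics/{n}5.png",cv2.resize(d,None,fx=4.2,fy=4.2,interpolation=cv2.INTER_NEAREST))
E
```

```text
clock: 11.95
ee_pos: [0.4706, -0.033, 0.1792]
orientation: [3.141, -0.0, 3.043]
ft_force: [-0.8, -0.4, -1.2]
grip_width: 0.19
clock 11.95 tcp [ 0.4706 -0.033   0.1792] rpy [ 3.141  -0.0004  3.0431] F [-0.7909 -0.4494 -1.1748] grip 0.18966633114710016
shift cm [-0.3604 -0.1636  0.0686]
turn deg [ 0.0346 -0.0209  0.177 ]
```

View pics/side5.png

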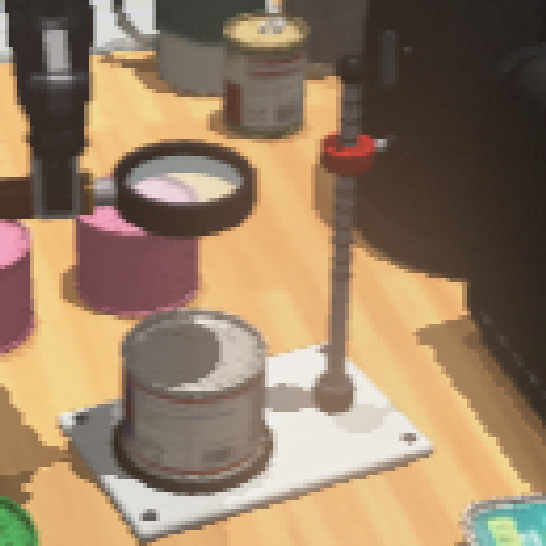

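View pics/top5.png

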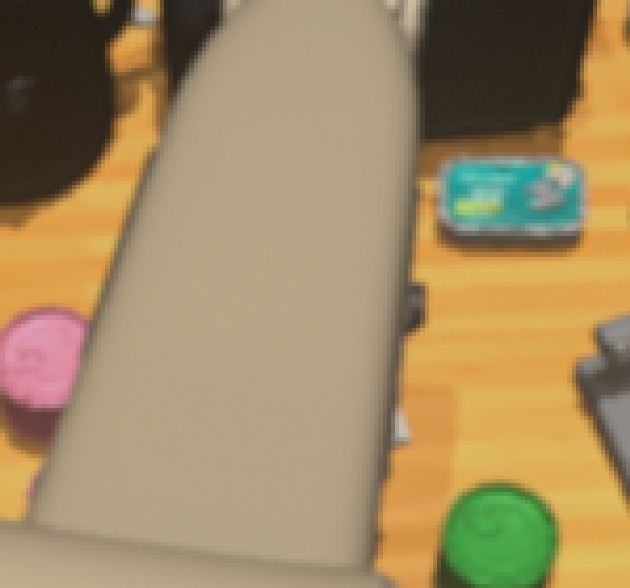

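```bash
python3 - <<'E'
from h import *
np.set_printoptions(precision=4,suppress=True)
S=dict(np.load("side5.npz")); W=world(S)
for z in (.155,.161,.167): print(onz(S,(334.0,234.5),z))
x=S["pixels"].max(2); m=np.zeros(x.shape,bool); m[222:248,317:353]=1
m&=(W[...,2]>.12)&(W[...,2]<.2)&(W[...,0]>.5)&(W[...,0]<.585)
q=W[m]; print(m.sum(),q.min(0),q.max(0),(q.min(0)+q.max(0))/2); print(np.percentile(q[:,2],[1,5,25,50,75,95,99]))
ys,xs=np.nonzero(m);print(xs.min(),xs.max(),ys.min(),ys.max())
# plane fit of rim top
t=q[q[:,2]>np.percentile(q[:,2],60)]; c=t.mean(0); n=np.linalg.svd(t-c)[2][2]; print(c,n,len(t))
mr=np.zeros(x.shape,bool); mr[222:231,367:379]=1; p=S["pixels"].astype(int); mr&=(p[...,0]>1.8*p[...,1]); print("ring z",np.percentile(W[mr][:,2],[10,50,90,99]))
l=np.zeros(x.shape,bool); l[262:310,315:360]=1; l&=abs(W[...,2]-.066)<.006; q=W[l]; print("lid",cv2.minEnclosingCircle(q[:,:2].astype(np.float32)))
E
```

```text
[ 0.5367 -0.0325  0.155 ]
[ 0.5342 -0.0428  0.161 ]
[ 0.5316 -0.0531  0.167 ]
639 [ 0.5001 -0.0771  0.1524] [ 0.5665 -0.0055  0.1706] [ 0.5333 -0.0413  0.1615]
[0.1538 0.156  0.1621 0.1634 0.1669 0.1689 0.1697]
317 350 223 245
[ 0.5328 -0.0428  0.1671] [-0.0094 -0.0004 -1.    ] 256
ring z [0.1606 0.1655 0.1666 0.3347]
lid ((0.5367446541786194, -0.04072026535868645), 0.03938831016421318)
```

```bash
python3 -m handwheel '[[[0,0,0],[-0.3,0,0],0],[[0,0,0],[0,0,0],0],[[0,0,0],[0,0,0],0],[[0,0,0],[0,0,0],0]]'; python3 go.py .474 -.034 .179 3.04
python3 - <<'E'
from plant import imaging
from h import *
np.set_printoptions(precision=4,suppress=True)
S=imaging.get_image("side"); W=world(S)
m=np.zeros(W.shape[:2],bool); m[222:248,317:356]=1
m&=(W[...,2]>.12)&(W[...,2]<.2)&(W[...,0]>.5)&(W[...,0]<.585)
q=W[m];ys,xs=np.nonzero(m); print(np.percentile(q[:,2],[50,99]),xs.min(),xs.max(),ys.min(),ys.max(),(q.min(0)+q.max(0))/2)
p=S["pixels"].astype(int);R,G,B=[p[...,i] for i in range(3)]
c,s,_=blob((B>R+60)&(B>G+50),(300,350,350,400)); print("plunger",c,s)
l=np.zeros(m.shape,bool); l[262:310,315:360]=1; l&=abs(W[...,2]-.066)<.006; print("lid",cv2.minEnclosingCircle(W[l][:,:2].astype(np.float32)))
cv2.imwrite("pics/side6.png",S["pixels"][:,:,::-1])
E
python3 go.py .474 -.034 .179 3.04
```

```text
clock: 12.55
ee_pos: [0.4733, -0.0326, 0.1792]
orientation: [3.141, -0.0, 3.044]
ft_force: [-0.4, 0.4, -1.0]
grip_width: 0.189
clock 12.55 tcp [ 0.4733 -0.0326  0.1792] rpy [ 3.141  -0.0004  3.0443] F [-0.4365  0.3969 -0.9751] grip 0.1890429220456338
shift cm [-0.0799 -0.1281  0.0195]
turn deg [ 0.0353 -0.0254  0.2467]
[0.1634 0.1693] 317 351 223 245 [ 0.5348 -0.0403  0.1611]
plunger [326.2263 372.3158] [318 366  18  14 190]
lid ((0.5381085872650146, -0.04184315353631973), 0.039380889385938644)
clock 12.6 tcp [ 0.4733 -0.0326  0.1792] rpy [ 3.1409 -0.0005  3.0443] F [ 0.341   0.1971 -0.4638] grip 0.19049843806665037
shift cm [-0.0822 -0.1297  0.0164]
turn deg [ 0.0394 -0.0281  0.2478]
```

View pics/side6.png

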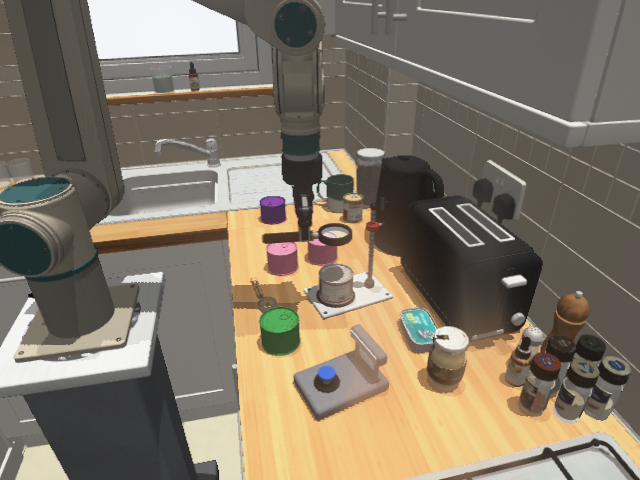

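The picture shows the lens held level at about (334,234), above the tin at (337,285) and beside the red ring at (374,226). The plunger is up at (326,372) and the other things have not moved. All checks agree, so I am handing in.

```bash
python3 -c "
from plant import r
print(r.sign_off())"
```

```text
the job is handed in; nothing more can be done
None
```

The job was handed in at 12.6 s with the lens held level above the tin lid at the height of the red ring; no verdict was reported.

**What I did:** I pressed the blue plunger to its stop, where the fingertips were 38 mm above the worktop and the force rose past the 5 N spring to 11 N. It sprang back up to its first pixel. Only then did I grip the lens by its handle with the grip force at 50 N, raise that to 60 N for the lift, and carry it over the tin.

**Last checks, all from the side camera and robot state:**
- **Sideways:** the lens centre is at about (0.535, -0.040) m and the lid centre at about (0.538, -0.042) m, so about 4 mm apart (limit 15 mm).
- **Height:** the lens is at 0.161 m. The ring measured 0.160 to 0.164 m depending on the mask and method, and I took 0.161 m (limit 9 mm either way).
- **Tilt:** about 0.01 rad (limit 0.12 rad).
- **Plunger and tin:** the plunger is up. The lid measured the same place as at the start, to within about 1 mm.
- **Other things:** the red ring, fish tin, jar, tea light and peg look unmoved in the last picture. I did not measure them or the soup tin.

The arm hid the lens and stand from the top camera, so the final lens position rests on the side camera alone. No check failed.

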